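# Copy a face angle with a locking bevel slide

## Robot

A 6-joint arm with a two-finger parallel gripper is mounted at the origin on the work surface. World frame = base frame: x ahead of the robot, y to its left, z up, the work surface at z = 0. Lengths are in m, angles in rad, forces in N, time in s.
With the tool pointing down it reaches from about 0.225 to 0.875 m from the base axis. Payload 3.4 kg.
Tool frame: the origin (TCP) lies midway between the tips of the shut fingers; the grasp point (between the pads) lies 19 mm behind it (manip.pinch_z is the z of the grasp point in the tool frame, in m); z points along the fingers, x is the direction in which the jaws open and shut, and the axes are right-handed (so a half turn about z gives the same grasp; the last joint's range is limited). The gripper opens to 85 mm and grips with 20 to 120 N. Pads are 22 mm wide; open, the fingers measure 114 mm over their backs; the gripper's body (76 mm by 85 mm) begins 54 mm behind the grasp point. The pads swing forward as they close: fully open they stand 13 mm farther back than shut.
Start: joints at [1.053, 0.276, 1.505, -0, 1.361, -0.121], TCP at [0.222, 0.53, 0.231] pointing down, gripper open.
Joint ranges: [-2.89, 2.89], [-0.75, 2.08], [0.22, 2.7], [-1.18, 4.32], [0.11, 2.71], [-2.7, 2.7]. Speed limits (rad/s): [2.57, 2.57, 3.14, 3.14, 3.14, 3.14].

## Interface

Orientations are given as a unit quaternion [w, x, y, z].
In Python, from rig import manip gives the robot as it stands. The module is installed in compiled form; this text tells all that it offers.
- The arm moves only by the tool drive_tool, never from a script. Its argument "steps" is a list of rows, each a list of 5 numbers: the shift along the tool's x, y, z in mm, then the turn about the tool's z in rad, then the gripper command: -1 is shut, 1 is fully open, values between are in proportion. A call has 1 to 5 rows; each row is the pose to reach, as a shift and turn from the pose measured when the call began, along the tool's axes at that moment; what a row does not reach only later rows make up. A row lasts 1/10 s, in which the tool goes at most 50 mm and 8.59 degrees, less where a joint would pass 70% of its speed; a pose out of reach is approached as far as the arm can. A call with a gripper value outside its range is refused whole. The fingers move at their own pace and stop on an object; "squeeze" is the grip in N (left out, the last holds). Time passes only in rows, so rows that repeat a pose let the fingers close. It gives the time, the measured TCP pose, the force and the opening at its end, in the units of the state.
- manip.get_state(): the state, without advancing time (a new reading comes with each control period).
- manip.get_image(name): name is "side" or "top" or "wrist"; returns the picture (420x560x3 uint8, blue, green, red); there is no depth.
- manip.get_calibration(name): a dict with "camera_matrix" (3x3 intrinsics, pixels), "rvec" (rotation vector, rad) and "tvec" (3), from world to camera coordinates, as OpenCV has them. Camera axes: x right, y down, z forward; pixel columns grow to the right and rows downward; lengths in m; the calibration is good to about 2 mm. A picture is of the moment at which its call begins: read the wrist's pose just before it. get_calibration takes no time and is no camera call; for the wrist camera it gives the pose at the moment of the call.
- manip.sign_off(): hands the job in, once; it reports no verdict.
Trained networks look in the newest picture that a camera, given by its name, has taken for a name from the list of things; names that differ only in an ending like _2 or _b are one class to them, and where a whole thing is asked for, a point or a joint stands for the part that bears it (a point fixed in the world has none). Each returns a list of dicts, best first, with "conf" (0 to 1); they miss things now and then, are a little off and sometimes report something else, mostly with a low value. They report only what shows in the picture. A call takes as long as a camera call.
- manip.masks_of(camera, name): "pixels" (420x560 bool, what is visible of it) and "location" ([column, row] in pixels, amid what is visible of it).
The state is a dict: "clock": time; "qpos": joint angles; "qd": joint speeds; "effort": joint torques, N m; "position": TCP position; "ee_rot": TCP orientation; "contact_force": force on the tool from outside, world axes, zero at the start; "moment": the same for the moment, N m; "width": finger opening in m.
Only numpy, scipy, OpenCV 4.12 (cv2) and the standard library are available. Lean on these libraries where they do the work, as an engineer would, in place of code of your own. Each camera call takes 0.05 s, during which the arm holds its last target.

## Task

Copy the angle of the fixed, solid reference block to the slotted tilting slide holder: slide the bevel carriage along its rail until the hinged steel blade lies flat against the block, press the lock lever fully down, then slide the locked bevel to the other end until it has turned the holder flat against the blade, and leave it there, still locked. Turn the holder with the bevel only, never touching it with the robot, and leave the glassware where it stands.

Things in the scene. Friction and masses are not known exactly. Their poses are not given: they have to be found in the camera images.
- base: Fixed aluminium base plate of the slide, 230 x 340 x 10 mm. Origin at bench level under the middle of the rail; the rail runs along y, carriage travel 115 mm to either side. The blade's hinge, the reference block and the holder all lie on the line x = 95 mm.
- carriage_mid (a point): Centre of the black carriage block, 60 x 60 x 32 mm, upright flat sides, 14 to 46 mm above the bench. It slides only along its y axis (the rail; friction about 1.5 N). Push either y side face, 30 mm from this point, with fingertips about 30 mm above the bench. A low arm (top at 29 mm) runs along +x from it to the blade's hinge, 107 mm from this point.
- blade: Steel bevel blade, a straight bar 100 mm long (x axis), 14 mm thick (flat faces at y = +7 and -7 mm), 33 to 59 mm above the bench. Origin on its hinge axis, at its mid-length, at bench level. Swivels up to 0.65 rad either way; a thin locking plate joins its foot. Unlocked (0.02 N m) it turns itself flat against what it is pushed onto; locked, it holds firmly.
- hub (a point): Middle of the blade on its hinge axis, 46 mm above the bench; axes as the blade's.
- ref_mid (a point): Centre of the fixed white reference block, a plain bar 90 mm long (x axis), 30 mm thick (flat faces at y = +15 and -15 mm), 37 to 62 mm above the bench, on a small foot. It stands at one end of the slide (either), on the blade's hinge line, turned by an angle that varies. The blade goes against the face that looks towards the carriage.
- holder_mid (a point): Centre of the tilting slide holder, an aluminium channel 64 mm long (x axis), 24 mm thick (flat faces at y = +12 and -12 mm), 37 to 62 mm above the bench, its glass slide up to 66 mm; at the end opposite the block. Swivels about a vertical pin through this point and stays where left; stiffer (0.04 N m) than the unlocked blade, far weaker than the locked one.
- lock (a joint): Lock lever angle: 0 = raised (unlocked), 0.6 rad = fully down, flat along the carriage's top. Stays where it is left. Pressing its tip down takes under 8 N; it locks the blade from about 0.5.
- lock_tip (a point): Spot to press straight down: top of the lever's 22 x 26 mm thumb plate, 58 mm from the pivot towards the carriage's -x. The pivot is 47 mm to +x of the carriage block's centre, 50 mm above the bench. This spot is about 86 mm above the bench when raised (the lever's highest edge 92 mm) and 53 mm when fully down.
- jar_mid (a point): Bystander: middle of a lidded glass jar, 52 mm across, 62 mm tall.
- dish_mid (a point): Bystander: middle of a shallow glass dish, 90 mm across, 16 mm tall.
- beaker_mid (a point): Bystander: middle of a small glass beaker, 60 mm across, 65 mm tall.

How it is judged:
On the way:
1. the blade lies flat against the reference block and the lock lever is down (y of hub in the frame of ref_mid between -0.0245 and 0.0245 m and angle between the x axis of blade and the x axis of ref_mid, either way round below 0.05 rad and value of joint lock above 0.5 rad), for 0.2 s.
At the end, for the whole second after the job is handed in: The bevel stands locked (lever beyond 0.5 rad) against the holder: blade and holder face flat together (gap at the middle under 2.5 mm), and both blade and holder parallel to the reference block within 0.05 rad (about 3 degrees), at rest (y of hub in the frame of holder_mid between -0.0215 and 0.0215 m and angle between the x axis of blade and the x axis of holder_mid, either way round below 0.05 rad and angle between the x axis of each of blade, holder_mid and the x axis of ref_mid, either way round below 0.05 rad and value of joint lock above 0.5 rad and linear speed of blade below 0.01 m/s); the robot touches nothing.
It fails at once if the robot touches the holder (contact force between any of the fingers, the arm and holder above 0.5 N).
It fails at once if a jar, dish or beaker is shifted by more than 3 cm (distance of any of jar_mid, dish_mid, beaker_mid from where it was at the start of the episode above 0.03 m).
It also fails if it takes over 64 s, if anything falls off the work surface, if the arm or the gripper's body presses on something with over 40 N, if the wrist force passes 120 N, or if a joint passes its speed limit or range.

## Working session

There is one attempt and no reset: what is moved stays moved. The work goes in short steps, Python scripts to look and compute and a tool call to move; the robot and the scene stay as the last step left them, time stands still between calls to the robot, and variables do not carry over. Pictures are saved under pics/ and viewed, and the job is handed in when it is done.

Besides the shell and the picture viewer there is one more tool, called by a JSON object that holds its "op" and its "data". drive_tool: Moves the arm, as the interface text tells. Its arguments: {"type":"object","properties":{"steps":{"type":"array","items":{"type":"array","items":{"type":"number"}}},"squeeze":{"type":"number"}},"required":["steps"]}

```bash
mkdir -p pics
cat > h.py <<'E'
from rig import manip
import numpy as np, cv2
def cal(n):
    c=manip.get_calibration(n);K=np.array(c["camera_matrix"],float);R,_=cv2.Rodrigues(np.array(c["rvec"],float));t=np.array(c["tvec"],float).ravel()
    return K,R,t
def ray(n,px,z):
    K,R,t=cal(n);d=R.T@np.linalg.inv(K)@np.array([px[0],px[1],1.]);o=-R.T@t
    return o+d*(z-o[2])/d[2]
def proj(n,p):
    K,R,t=cal(n);q=K@(R@np.array(p)+t);return q[:2]/q[2]
E
python3 - <<'E'
from h import *
for n in ["top","side"]:
    im=manip.get_image(n);cv2.imwrite(f"pics/{n}0.png",im)
    K,R,t=cal(n);print(n,K[0,0],-R.T@t)
s=manip.get_state();print(s)
E
```

```text
top 380.7549800042181 [ 0.45259401 -0.01569002  1.11759186]
side 450.1933595216218 [0.46728416 0.95405903 0.68129518]
{'clock': 0.1, 'qpos': array([ 1.05299551e+00,  2.76509291e-01,  1.50602487e+00, -1.42039184e-05,
        1.36066986e+00, -1.21016593e-01]), 'qd': array([-0.00028105, -0.00112984, -0.00338073, -0.00073512, -0.00099497,
        0.00062958]), 'effort': array([ 1.48504438e-03, -4.17700338e+01, -2.46404725e+01,  1.43836855e-04,
        5.84258727e-03,  1.12140765e-05]), 'position': array([0.22199473, 0.52990707, 0.2305317 ]), 'ee_rot': array([ 3.68203222e-04,  8.32601575e-01,  5.53871798e-01, -7.16659010e-04]), 'contact_force': array([-0.3209015 ,  0.4855077 ,  0.40370637]), 'moment': array([-0.00696974,  0.01645874, -0.00513435]), 'width': 0.08540380976065262}
```

View pics/top0.png

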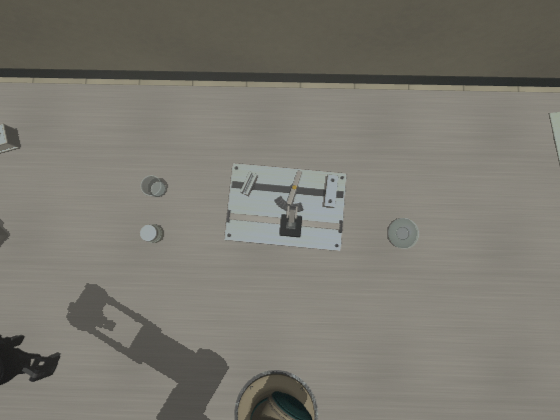

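View pics/side0.png

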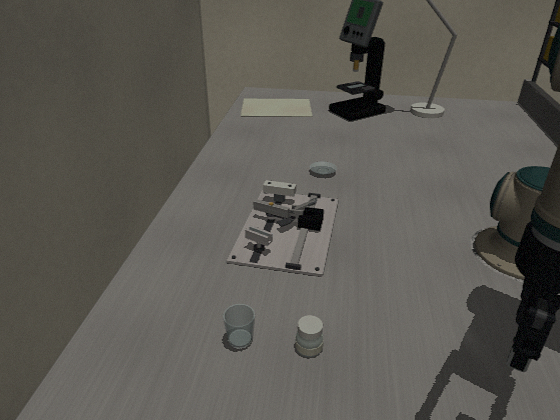

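Run:
```python
from h import *
im=cv2.imread("pics/top0.png")
c=im[155:260,215:355];cv2.imwrite("pics/c.png",cv2.resize(c,None,fx=5.6,fy=5.6,interpolation=cv2.INTER_CUBIC))
for n in ["base","carriage_mid","blade","ref_mid","holder_mid","lock","jar_mid","dish_mid","beaker_mid"]:
    r=manip.masks_of("top",n)
    for d in r[:2]:
        p=d["pixels"].astype(np.uint8);ys,xs=np.nonzero(p)
        rect=cv2.minAreaRect(np.c_[xs,ys].astype(np.float32))
        print(n,round(d["conf"],2),np.round(d["location"],1),rect,len(xs))
for px in [(233,164),(346,172),(341,250),(225,240)]: print(ray("top",px,.01))
```

```text
base 0.56 [286.1 208.4] ((285.4385986328125, 205.90188598632812), (115.76620483398438, 78.69340515136719), 5.8263421058654785) 8190
carriage_mid 0.72 [290.9 211.4] ((288.49395751953125, 203.29429626464844), (66.00086975097656, 26.900131225585938), 88.31531524658203) 1049
blade 0.71 [293.4 199.7] ((288.0980529785156, 190.33535766601562), (40.07090377807617, 26.870731353759766), 88.31531524658203) 427
blade 0.16 [151.  185.3] ((153.00001525878906, 186.50001525878906), (25.491172790527344, 19.677398681640625), 26.56505012512207) 411
ref_mid 0.76 [331.9 189.6] ((330.21539306640625, 191.27691650390625), (10.915056228637695, 31.504823684692383), 7.125016689300537) 335
holder_mid 0.71 [295.3 218.9] ((290.5, 217.5), (21.0, 9.0), 90.0) 163
holder_mid 0.56 [248.8 185.1] ((248.37069702148438, 183.30172729492188), (9.847983360290527, 23.109935760498047), 23.198591232299805) 214
lock 0.69 [293.6 221. ] ((290.5, 217.5), (21.0, 9.0), 90.0) 159
jar_mid 0.64 [149.8 236. ] ((151.5, 233.5), (19.0, 23.0), 90.0) 380
dish_mid 0.84 [398.2 231.9] ((403.0, 233.0), (30.0, 30.0), 90.0) 768
beaker_mid 0.7 [152.4 185.7] ((152.25, 186.75), (25.45584487915039, 20.50609588623047), 45.0) 434
[0.7011736  0.14456828 0.01      ]
[ 0.68387717 -0.19019913  0.01      ]
[ 0.45482999 -0.17681906  0.01      ]
[0.47584515 0.1595713  0.01      ]
```

View pics/c.png

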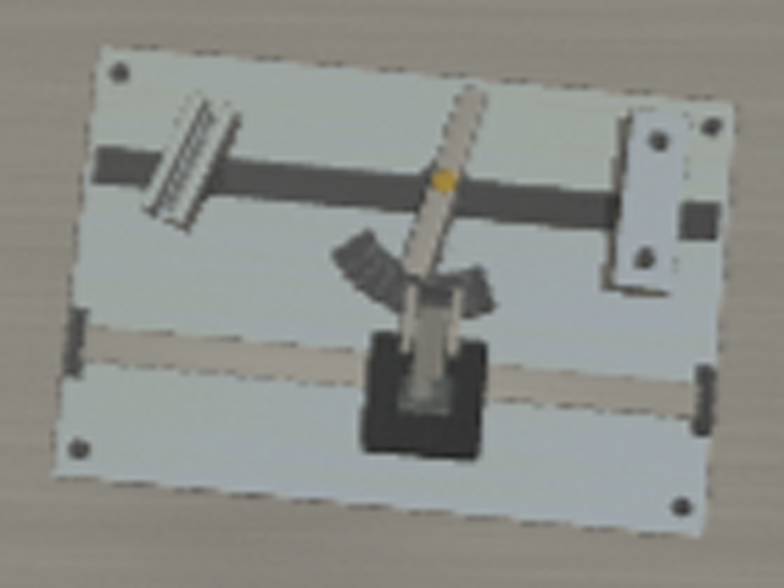

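```bash
cat >> h.py <<'E'
def toolmove(target,yaw=None):
    s=manip.get_state();w,x,y,z=s["ee_rot"]
    from scipy.spatial.transform import Rotation as Ro
    R=Ro.from_quat([x,y,z,w]).as_matrix()
    d=R.T@(np.array(target)-s["position"])*1000
    cur=np.arctan2(R[1,0],R[0,0])
    return d.round(1),cur,(None if yaw is None else cur-yaw),s["position"].round(4),s["contact_force"].round(2),round(s["clock"],2)
E
python3 - <<'E'
from h import *
g=lambda u,v,z:ray("top",(u/5.6+215-.4,v/5.6+155-.4),z)
print("carr",g(424,397,.046),"hub",g(445,180,.059),"ref",g(650,200,.062),"hold",g(195,163,.062))
print("lever",g(427,395,.086))
for a,b,z in [((415,275),(475,90),.059),((683,115),(670,292),.06),((240,115),(187,230),.06),((57,478),(100,48),.01),((702,535),(735,103),.01),((100,48),(735,103),.01),((57,478),(702,535),.01)]:
    A=g(*a,z);B=g(*b,z);print(A.round(4),B.round(4),np.arctan2(*(B-A)[[1,0]]))
print(toolmove([.56,.06,.3],1.51))
E
```

```text
carr [ 0.52002371 -0.02879819  0.046     ] hub [ 0.62850653 -0.03696293  0.059     ] ref [ 0.62004919 -0.13945725  0.062     ] hold [0.63400701 0.08871373 0.062     ]
lever [ 0.51850824 -0.02974076  0.086     ]
[ 0.5801 -0.0229  0.059 ] [ 0.6748 -0.0512  0.059 ] -0.2905865386025989
[ 0.6639 -0.1559  0.06  ] [ 0.5742 -0.15    0.06  ] 3.0767212509279322
[0.6593 0.067  0.06  ] [0.6003 0.0918 0.06  ] 2.743440884453844
[0.476  0.1602 0.01  ] [0.7036 0.1463 0.01  ] -0.06116910325762806
[ 0.4544 -0.1738  0.01  ] [ 0.6809 -0.1898  0.01  ] -0.07030086137462212
[0.7036 0.1463 0.01  ] [ 0.6809 -0.1898  0.01  ] -1.6384078837267189
[0.476  0.1602 0.01  ] [ 0.4544 -0.1738  0.01  ] -1.635320675720632
(array([-303.2,  493.3,  -68.7]), np.float64(1.1739848513148399), np.float64(-0.33601514868516014), array([0.2222, 0.5303, 0.2313]), array([-0.1 ,  0.94,  0.13]), 0.55)
```

{"op": "drive_tool", "data": {"steps": [[-25,41,-10,-0.07,-1],[-50,82,-20,-0.14,-1],[-76,123,-20,-0.2,-1],[-101,164,-20,-0.27,-1],[-126,205,-20,-0.331,-1]], "squeeze": 80}}

```text
clock: 1.05
position: [0.3634, 0.3334, 0.2517]
ee_rot: [0.0, 0.729, 0.685, 0.001]
contact_force: [0.5, 0.8, -0.6]
width: 0.012
```

Run:
```python
from h import *
print(toolmove([.53,.05,.25],1.505))
```

```text
(array([-272.4,  184. ,    1.7]), np.float64(1.5082028965618635), np.float64(0.0032028965618635663), array([0.3634, 0.3334, 0.2517]), array([ 0.54,  0.78, -0.59]), 1.05)
```

{"op": "drive_tool", "data": {"steps": [[-41,27,0,0.003,-1],[-82,55,0,0.003,-1],[-123,83,0,0.003,-1],[-164,110,0,0.003,-1],[-205,138,0,0.003,-1]]}}

```text
clock: 1.55
position: [0.489, 0.1183, 0.252]
ee_rot: [0.0, 0.73, 0.683, 0.001]
contact_force: [0.3, 1.3, -0.3]
width: -0.0001
```

{"op": "drive_tool", "data": {"steps": [[-33,23,0,0,-1],[-67,46,0,0,-1],[-67,46,0,0,-1]]}}

```text
clock: 1.85
position: [0.5333, 0.0439, 0.2518]
ee_rot: [0.002, 0.732, 0.682, 0.001]
contact_force: [-0.0, 0.2, -0.7]
width: 0.0
```

Run:
```python
from h import *
im=manip.get_image("wrist");cv2.imwrite("pics/w1.png",im)
print(toolmove([.53,.05,.25],1.505))
K,R,t=cal("wrist");print(R,-R.T@t)
```

```text
(array([ 3.6, -1.8,  1.7]), np.float64(1.500980826195787), np.float64(-0.0040191738042127945), array([0.5316, 0.0463, 0.2517]), array([ 0.86,  0.02, -0.23]), 1.9)
[[ 0.06867552  0.99763826  0.00125787]
 [ 0.94901988 -0.06571743  0.30828961]
 [ 0.30764417 -0.01997821 -0.95129172]] [0.45378149 0.05065359 0.39490145]
```

View pics/w1.png

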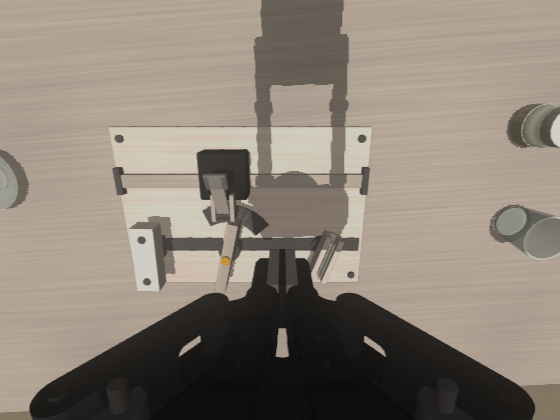

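Run:
```python
from h import *
im=cv2.imread("pics/w1.png")
c=im[115:305,95:385]
cv2.imwrite("pics/w1c.png",cv2.resize(c,None,fx=2.75,fy=2.75,interpolation=cv2.INTER_CUBIC))
```

```text
(no output)
```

View pics/w1c.png

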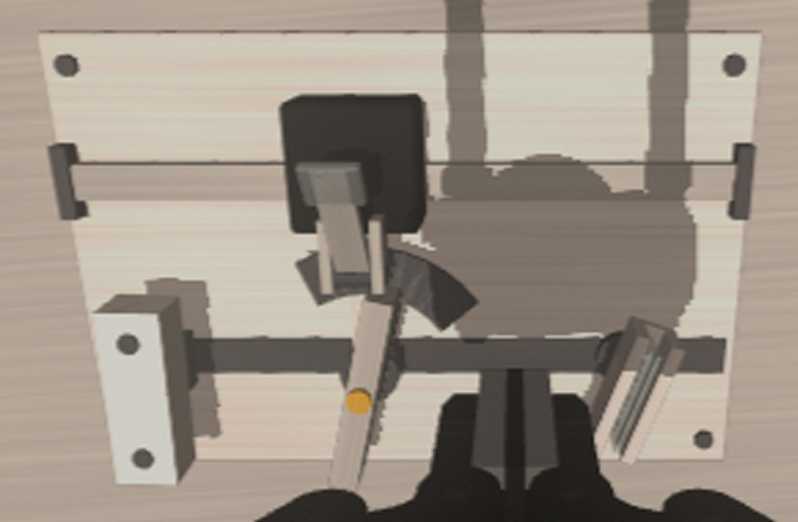

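Run:
```python
from h import *
g=lambda u,v,z:ray("wrist",(u/2.75+95-.3,v/2.75+115-.3),z)
def yaw(a,b,z):
    A=g(*a,z);B=g(*b,z);return A.round(4),B.round(4),round(float(np.arctan2(*(B-A)[[1,0]])),3)
print("refL",yaw((95,312),(117,484),.062));print("refR",yaw((160,312),(177,484),.062))
print("blade",yaw((390,300),(355,487),.059),yaw((362,300),(330,487),.059))
print("hold",yaw((681,350),(628,462),.062))
print("baseL",yaw((39,32),(95,455),.01),"baseR",yaw((761,32),(725,460),.01),"top",yaw((39,32),(761,32),.01))
print("hub",g(358,402,.06));
for p in [(290,232),(281,108),(290,98),(420,97),(426,108),(420,232)]:print(p,g(*p,.046))
print("lever plate",[g(*p,.087) for p in [(297,162),(365,164),(362,206),(305,206)]])
```

```text
refL (array([ 0.5752, -0.1466,  0.062 ]), array([ 0.6645, -0.1567,  0.062 ]), -0.112)
refR (array([ 0.5773, -0.1174,  0.062 ]), array([ 0.6666, -0.1277,  0.062 ]), -0.114)
blade (array([ 0.5798, -0.0141,  0.059 ]), array([ 0.6762, -0.0426,  0.059 ]), -0.288) (array([ 0.5789, -0.0267,  0.059 ]), array([ 0.6754, -0.0549,  0.059 ]), -0.284)
hold (array([0.6123, 0.1166, 0.062 ]), array([0.6695, 0.0909, 0.062 ]), -0.422)
baseL (array([ 0.4539, -0.171 ,  0.01  ]), array([ 0.6782, -0.1971,  0.01  ]), -0.116) baseR (array([0.477 , 0.1648, 0.01  ]), array([0.7057, 0.151 , 0.01  ]), -0.06) top (array([ 0.4539, -0.171 ,  0.01  ]), array([0.477 , 0.1648, 0.01  ]), 1.502)
hub [ 0.62950821 -0.03489292  0.06      ]
(290, 232) [ 0.54844069 -0.05822961  0.046     ]
(281, 108) [ 0.49246562 -0.05339923  0.046     ]
(290, 98) [ 0.48847317 -0.04882638  0.046     ]
(420, 97) [0.49192404 0.00741424 0.046     ]
(426, 108) [0.49680736 0.00952099 0.046     ]
(420, 232) [0.5525401  0.00100404 0.046     ]
lever plate [array([ 0.50916659, -0.0382539 ,  0.087     ]), array([ 0.51179344, -0.01176469,  0.087     ]), array([ 0.52858736, -0.01510704,  0.087     ]), array([ 0.52701873, -0.03778722,  0.087     ])]
```

Run:
```python
from h import *
print(toolmove([.515,.033,.03],1.505))
```

```text
(array([-14.6, -16. , 221.6]), np.float64(1.500980826195787), np.float64(-0.0040191738042127945), array([0.5316, 0.0463, 0.2517]), array([ 0.86,  0.02, -0.23]), 1.9)
```

{"op": "drive_tool", "data": {"steps": [[-15,-16,45,-0.004,-1],[-15,-16,90,-0.004,-1],[-15,-16,135,-0.004,-1],[-15,-16,180,-0.004,-1],[-15,-16,205,-0.004,-1]]}}

```text
clock: 2.4
position: [0.5118, 0.034, 0.0438]
ee_rot: [-0.002, 0.73, 0.684, -0.001]
contact_force: [-0.6, -0.1, -0.8]
width: -0.0001
```

{"op": "drive_tool", "data": {"steps": [[0,0,9,0,-1],[0,0,9,0,-1],[0,0,9,0,-1]]}}

```text
clock: 2.7
position: [0.5127, 0.0346, 0.0359]
ee_rot: [-0.001, 0.729, 0.684, -0.0]
contact_force: [0.5, -0.5, 0.0]
width: -0.0001
```

Run:
```python
from h import *
print(toolmove([.515,.033,.03],1.505))
```

```text
(array([-1.4,  2.4,  5.9]), np.float64(1.506779406790904), np.float64(0.0017794067909040479), array([0.5127, 0.0346, 0.0359]), array([ 0.51, -0.52,  0.01]), 2.7)
```

{"op": "drive_tool", "data": {"steps": [[-8,1,6,0,-1],[-18,1,6,0,-1],[-28,1,6,0,-1],[-38,1,6,0,-1],[-48,1,6,0,-1]]}}

```text
clock: 3.2
position: [0.5109, -0.0146, 0.0303]
ee_rot: [-0.001, 0.73, 0.684, 0.0]
contact_force: [1.3, 1.6, 1.6]
width: 0.0002
```

{"op": "drive_tool", "data": {"steps": [[-8,0,0,0,-1],[-16,0,0,0,-1],[-22,0,0,0,-1],[-28,0,0,0,-1]]}}

```text
clock: 3.6
position: [0.5089, -0.043, 0.0302]
ee_rot: [-0.001, 0.73, 0.684, 0.0]
contact_force: [0.4, 1.2, 0.8]
width: 0.0001
```

Run:
```python
from h import *
im=manip.get_image("top");cv2.imwrite("pics/t2.png",cv2.resize(im[155:260,215:355],None,fx=5.6,fy=5.6,interpolation=cv2.INTER_CUBIC))
im=manip.get_image("wrist");cv2.imwrite("pics/w2.png",im)
print(toolmove([.515,.033,.03],1.505))
```

```text
(array([76.6,  1.2,  0.1]), np.float64(1.5055823455474475), np.float64(0.0005823455474476269), array([ 0.5088, -0.0434,  0.03  ]), array([ 0.52,  0.14, -0.02]), 3.7)
```

View pics/t2.png

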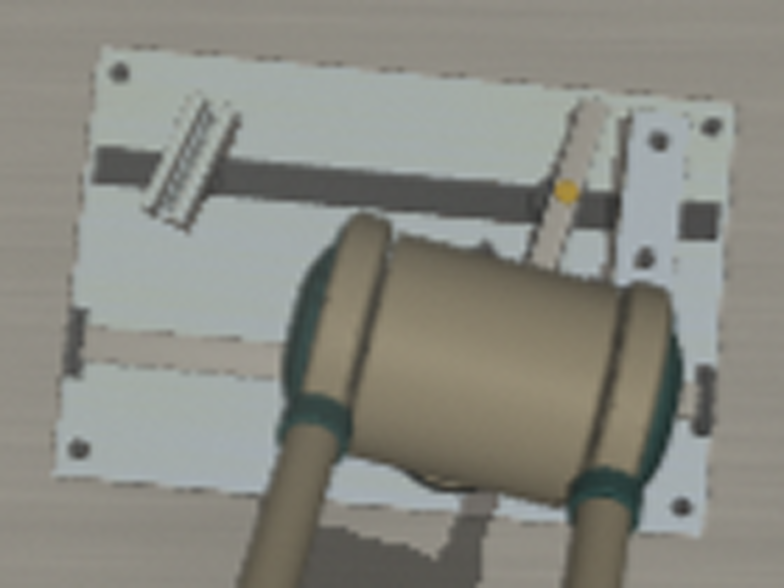

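View pics/w2.png

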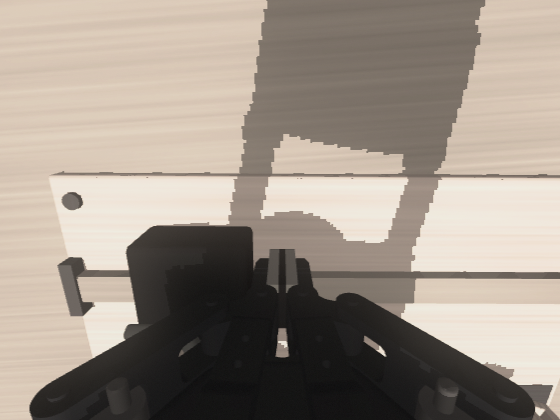

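{"op": "drive_tool", "data": {"steps": [[-4,0,0,0,-1],[-8,0,0,0,-1],[-11,0,0,0,-1],[-14,0,0,0,-1]]}}

```text
clock: 4.1
position: [0.5079, -0.0573, 0.03]
ee_rot: [-0.001, 0.73, 0.684, 0.0]
contact_force: [-0.7, 2.3, 1.7]
width: -0.0002
```

{"op": "drive_tool", "data": {"steps": [[-2,0,0,0,-1],[-4,0,0,0,-1]]}}

```text
clock: 4.3
position: [0.5076, -0.0614, 0.0301]
ee_rot: [-0.001, 0.73, 0.684, 0.0]
contact_force: [-0.4, 2.8, 1.7]
width: -0.0001
```

{"op": "drive_tool", "data": {"steps": [[-1,0,0,0,-1],[-2,0,0,0,-1]]}}

```text
clock: 4.5
position: [0.5075, -0.0634, 0.0301]
ee_rot: [-0.001, 0.73, 0.684, 0.0]
contact_force: [0.0, 1.5, 1.3]
width: -0.0002
```

{"op": "drive_tool", "data": {"steps": [[-1,0,0,0,-1],[-2,0,0,0,-1]]}}

```text
clock: 4.7
position: [0.5076, -0.0653, 0.0301]
ee_rot: [-0.001, 0.73, 0.684, 0.0]
contact_force: [1.7, 3.4, 1.5]
width: -0.0003
```

{"op": "drive_tool", "data": {"steps": [[-1,0,0,0,-1],[-2,0,0,0,-1]]}}

```text
clock: 4.9
position: [0.5075, -0.0665, 0.0301]
ee_rot: [-0.001, 0.73, 0.683, 0.001]
contact_force: [1.4, 8.1, 0.5]
width: 0.0003
```

Run:
```python
from h import *
im=manip.get_image("top");cv2.imwrite("pics/t3.png",cv2.resize(im[160:240,280:360],None,fx=7,fy=7,interpolation=cv2.INTER_CUBIC))
```

```text
(no output)
```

View pics/t3.png

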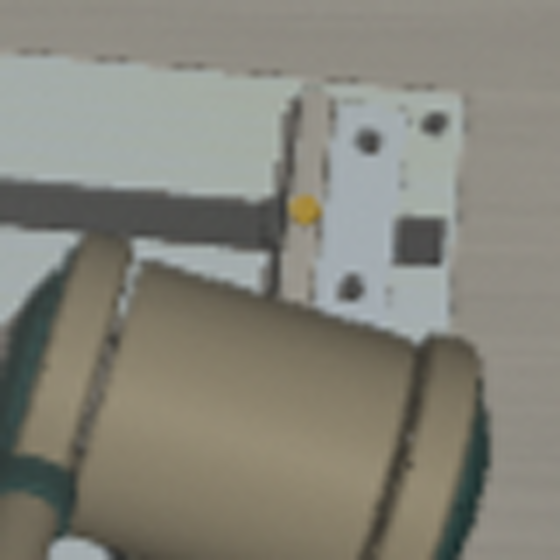

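{"op": "drive_tool", "data": {"steps": [[-1,0,0,0,-1],[-1.5,0,0,0,-1],[-1.5,0,0,0,-1]]}}

```text
clock: 5.25
position: [0.5074, -0.0664, 0.03]
ee_rot: [-0.002, 0.731, 0.683, 0.002]
contact_force: [1.0, 8.3, 2.0]
width: -0.0
```

{"op": "drive_tool", "data": {"steps": [[3,0,0,0,-1],[12,0,0,0,-1],[18,0,-20,0,-1],[18,0,-50,0,-1],[18,0,-90,0,-1]]}}

```text
clock: 5.75
position: [0.5069, -0.0485, 0.1195]
ee_rot: [-0.004, 0.73, 0.683, 0.0]
contact_force: [1.4, -0.6, -0.8]
width: 0.0001
```

Run:
```python
from h import *
im=manip.get_image("wrist");cv2.imwrite("pics/w3.png",im)
print(toolmove([.515,.033,.03],1.505))
```

```text
(array([82.4, -3.2, 97.1]), np.float64(1.5040996731123895), np.float64(-0.0009003268876104364), array([ 0.5118, -0.0497,  0.1268]), array([ 2.26, -0.68,  3.91]), 5.8)
```

View pics/w3.png

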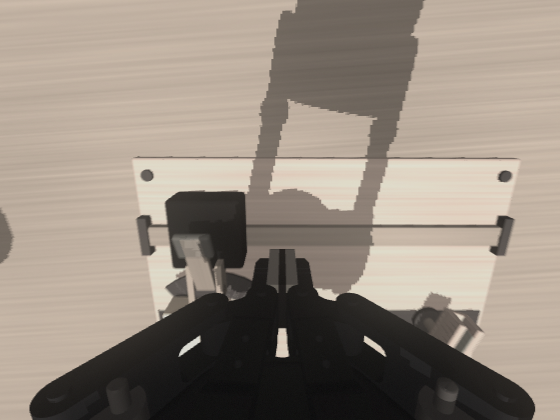

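Run:
```python
from h import *
im=cv2.imread("pics/w3.png")
cv2.imwrite("pics/w3c.png",cv2.resize(im[180:310,130:270],None,fx=5,fy=5,interpolation=cv2.INTER_CUBIC))
```

```text
(no output)
```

View pics/w3c.png

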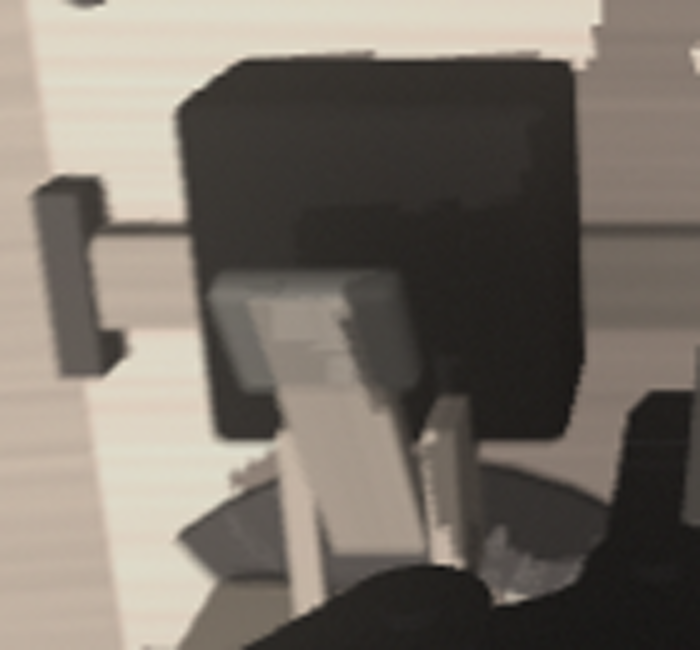

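Run:
```python
from h import *
g=lambda u,v,z:ray("wrist",(u/5+130-.4,v/5+180-.4),z)
for p in [(210,275),(395,272),(420,388),(240,388)]: print("plate",g(*p,.087))
for p in [(182,108),(215,438),(567,438),(575,65)]: print("carr",g(*p,.046))
B=np.array([.998,-.066]);
```

```text
plate [ 0.50795992 -0.12573445  0.087     ]
plate [ 0.50922429 -0.10041021  0.087     ]
plate [ 0.52708388 -0.09947499  0.087     ]
plate [ 0.52536593 -0.12472922  0.087     ]
carr [ 0.49547556 -0.14273918  0.046     ]
carr [ 0.55546539 -0.14851721  0.046     ]
carr [ 0.55964358 -0.0872677   0.046     ]
carr [ 0.49255305 -0.07872063  0.046     ]
```

Run:
```python
from h import *
print(toolmove([.512,-.1125,.10],1.505)); print(toolmove([.508,-.1125,.052],1.505))
```

```text
(array([-62.7,   4.1,  26.6]), np.float64(1.5040996731123895), np.float64(-0.0009003268876104364), array([ 0.5118, -0.0497,  0.1268]), array([ 2.26, -0.68,  3.91]), 5.8)
(array([-63.2,  -0.3,  74.5]), np.float64(1.5040996731123895), np.float64(-0.0009003268876104364), array([ 0.5118, -0.0497,  0.1268]), array([ 2.26, -0.68,  3.91]), 5.8)
```

{"op": "drive_tool", "data": {"steps": [[-30,4,10,0,-1],[-60,4,15,0,-1],[-63,4,20,0,-1],[-63,4,26,0,-1],[-63,4,26,0,-1]]}}

```text
clock: 6.3
position: [0.5107, -0.1118, 0.0994]
ee_rot: [0.0, 0.73, 0.683, 0.004]
contact_force: [0.9, -0.2, -0.3]
width: -0.0001
```

Run:
```python
from h import *
im=manip.get_image("wrist");cv2.imwrite("pics/w4.png",im)
print(toolmove([.512,-.1125,.10],1.505)); print(toolmove([.508,-.1125,.052],1.505))
```

```text
(array([-0.7,  0.9, -0.2]), np.float64(1.504549732880264), np.float64(-0.0004502671197359476), array([ 0.5111, -0.1118,  0.0998]), array([-0.32,  1.3 , -0.41]), 6.35)
(array([-1.2, -3.4, 47.8]), np.float64(1.504549732880264), np.float64(-0.0004502671197359476), array([ 0.5111, -0.1118,  0.0998]), array([-0.32,  1.3 , -0.41]), 6.35)
```

View pics/w4.png

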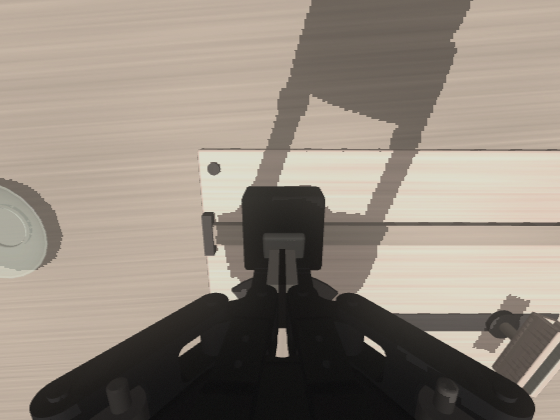

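Fingers are centred over the thumb plate (283,240). Pressing down.

{"op": "drive_tool", "data": {"steps": [[-1,0,8,0,-1],[-1,0,16,0,-1],[-1,-1,24,0,-1],[-1,-2,31,0,-1],[-1,-3,38,0,-1]]}}

```text
clock: 6.85
position: [0.507, -0.1119, 0.0614]
ee_rot: [-0.0, 0.73, 0.684, 0.003]
contact_force: [-3.3, -0.5, 6.2]
width: -0.0002
```

{"op": "drive_tool", "data": {"steps": [[0,0,4,0,-1],[0,-1,7,0,-1],[0,-1,9,0,-1]]}}

```text
clock: 7.15
position: [0.5059, -0.1117, 0.0526]
ee_rot: [-0.0, 0.73, 0.684, 0.003]
contact_force: [-3.2, 0.3, 16.0]
width: 0.0006
```

{"op": "drive_tool", "data": {"steps": [[0,0,1,0,-1],[0,0,1.5,0,-1],[0,0,1.5,0,-1]]}}

```text
clock: 7.45
position: [0.5059, -0.1117, 0.0526]
ee_rot: [-0.0, 0.73, 0.684, 0.003]
contact_force: [-3.7, 0.7, 15.2]
width: 0.0001
```

{"op": "drive_tool", "data": {"steps": [[0,0,-4,0,-1],[0,0,-30,0,-1],[0,0,-70,0,-1],[0,0,-110,0,-1],[0,0,-110,0,-1]]}}

```text
clock: 7.95
position: [0.5091, -0.1134, 0.1674]
ee_rot: [0.005, 0.73, 0.684, 0.006]
contact_force: [0.4, -0.9, 0.0]
width: -0.0002
```

Run:
```python
from h import *
im=manip.get_image("wrist");cv2.imwrite("pics/w5.png",im)
im=manip.get_image("side");cv2.imwrite("pics/s5.png",cv2.resize(im[165:285,215:355],None,fx=5,fy=5,interpolation=cv2.INTER_CUBIC))
print(toolmove([.508,-.1125,.052],1.505))
```

```text
(array([ -0.6,   1.6, 110.9]), np.float64(1.5059218209771412), np.float64(0.0009218209771413299), array([ 0.5057, -0.1122,  0.1629]), array([ 0.03,  0.54, -0.9 ]), 8.05)
```

View pics/w5.png

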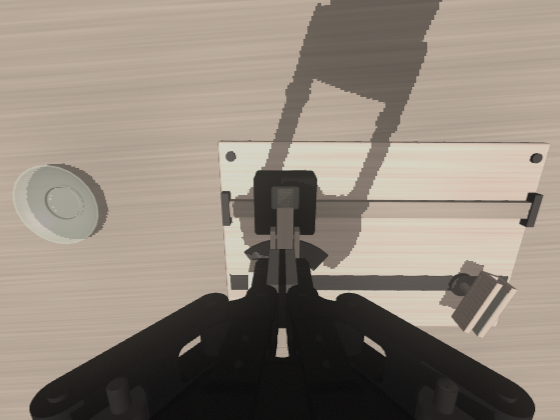

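View pics/s5.png

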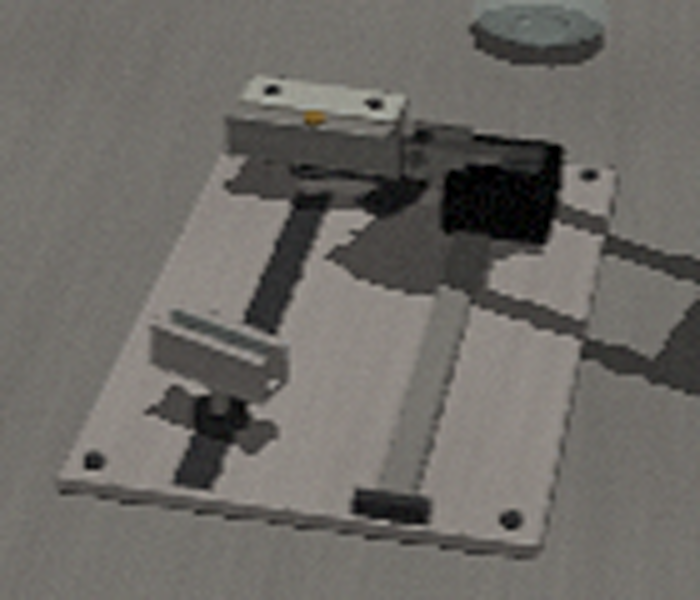

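Run:
```python
from h import *
im=cv2.imread("pics/w5.png")
cv2.imwrite("pics/w5c.png",cv2.resize(im[135:265,200:330],None,fx=5,fy=5,interpolation=cv2.INTER_CUBIC))
```

```text
(no output)
```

View pics/w5c.png

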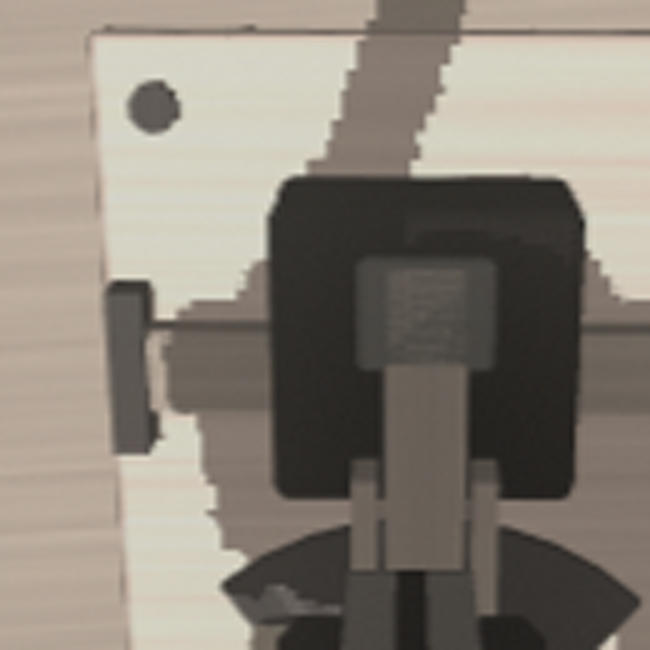

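Run:
```python
from h import *
g=lambda u,v,z:ray("wrist",(u/5+200-.4,v/5+135-.4),z)
print(g(130,281,.01))
for z in (.015,.02,.025,.03,.035): print(z,g(130,295,z))
for p in [(153,325),(118,453),(150,453)]: print(g(*p,.025))
print("carr",[g(*p,.046).round(4) for p in [(270,215),(275,497),(575,497),(583,225)]])
# w3 view z from two-view: stop top corner inner-bottom
```

```text
[ 0.50205094 -0.17151586  0.01      ]
0.015 [ 0.50378138 -0.17082712  0.015     ]
0.02 [ 0.50246616 -0.16975744  0.02      ]
0.025 [ 0.50115094 -0.16868776  0.025     ]
0.03 [ 0.49983572 -0.16761808  0.03      ]
0.035 [ 0.4985205  -0.16654841  0.035     ]
[ 0.50771096 -0.16482736  0.025     ]
[ 0.53491791 -0.17542558  0.025     ]
[ 0.53535517 -0.16877474  0.025     ]
carr [array([ 0.4822, -0.1368,  0.046 ]), array([ 0.538 , -0.1411,  0.046 ]), array([ 0.5419, -0.0827,  0.046 ]), array([ 0.4878, -0.0797,  0.046 ])]
```

Run:
```python
from h import *
print(toolmove([.499,-.168,.036],1.505))
```

```text
(array([-56.7,  -3.8, 126.6]), np.float64(1.5059218209771412), np.float64(0.0009218209771413299), array([ 0.5057, -0.1122,  0.1629]), array([ 0.03,  0.54, -0.9 ]), 8.05)
```

{"op": "drive_tool", "data": {"steps": [[-30,-4,0,0,-1],[-57,-4,0,0,-1],[-57,-4,40,0,-1],[-57,-4,80,0,-1],[-57,-4,110,0,-1]]}}

```text
clock: 8.55
position: [0.4961, -0.1674, 0.0487]
ee_rot: [-0.002, 0.73, 0.684, 0.002]
contact_force: [1.1, 0.8, 0.4]
width: 0.0
```

{"op": "drive_tool", "data": {"steps": [[0,0,5,0,-1],[0,0,8,0,-1]]}}

```text
clock: 8.75
position: [0.4941, -0.1664, 0.0385]
ee_rot: [-0.005, 0.73, 0.683, 0.001]
contact_force: [0.2, 0.1, -0.5]
width: 0.0002
```

Run:
```python
from h import *
print(toolmove([.499,-.168,.036],1.505))
```

```text
(array([-1.3,  5. ,  2.5]), np.float64(1.5050704700380102), np.float64(7.047003801030627e-05), array([ 0.4941, -0.1664,  0.0385]), array([ 0.21,  0.14, -0.52]), 8.75)
```

{"op": "drive_tool", "data": {"steps": [[8,4,3,0,-1],[16,4,3,0,-1],[26,4,3,0,-1],[36,4,3,0,-1],[46,4,3,0,-1]]}}

```text
clock: 9.25
position: [0.5022, -0.1201, 0.0369]
ee_rot: [-0.003, 0.73, 0.684, 0.002]
contact_force: [1.3, -0.6, 0.9]
width: 0.0001
```

{"op": "drive_tool", "data": {"steps": [[12,0,0,0,-1],[24,0,0,0,-1],[36,0,0,0,-1],[48,0,0,0,-1],[60,0,0,0,-1]]}}

```text
clock: 9.75
position: [0.5065, -0.0592, 0.0374]
ee_rot: [-0.003, 0.73, 0.684, 0.002]
contact_force: [1.4, -1.2, 0.5]
width: 0.0001
```

Run:
```python
from h import *
im=manip.get_image("top");cv2.imwrite("pics/t6.png",cv2.resize(im[155:260,215:355],None,fx=5.6,fy=5.6,interpolation=cv2.INTER_CUBIC))
print(toolmove([.499,-.168,.036],1.505))
```

```text
(array([-110.8,    0.3,    0.2]), np.float64(1.5058291082943571), np.float64(0.0008291082943572281), array([ 0.5059, -0.0574,  0.0373]), array([-0.03,  1.33, -0.17]), 9.8)
```

View pics/t6.png

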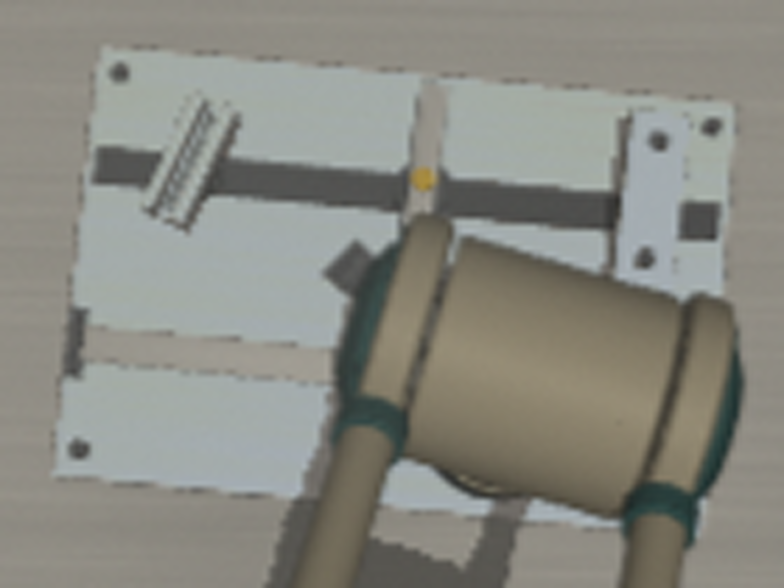

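{"op": "drive_tool", "data": {"steps": [[12,0,0,0,-1],[24,0,0,0,-1],[36,0,0,0,-1],[48,0,0,0,-1],[60,0,0,0,-1]]}}

```text
clock: 10.3
position: [0.5095, 0.0035, 0.0378]
ee_rot: [-0.005, 0.73, 0.684, 0.002]
contact_force: [-0.3, -2.5, -0.1]
width: 0.0002
```

{"op": "drive_tool", "data": {"steps": [[3,0,0,0,-1],[6,0,0,0,-1],[9,0,0,0,-1],[12,0,0,0,-1],[15,0,0,0,-1]]}}

```text
clock: 10.8
position: [0.5102, 0.0184, 0.0378]
ee_rot: [-0.005, 0.73, 0.684, 0.002]
contact_force: [0.4, -1.7, -0.2]
width: -0.0
```

{"op": "drive_tool", "data": {"steps": [[2,0,0,0,-1],[4,0,0,0,-1],[6,0,0,0,-1],[8,0,0,0,-1],[10,0,0,0,-1]]}}

```text
clock: 11.3
position: [0.511, 0.0285, 0.0379]
ee_rot: [-0.005, 0.73, 0.684, 0.002]
contact_force: [-0.2, -1.9, -0.8]
width: -0.0
```

Run:
```python
from h import *
im=manip.get_image("top");cv2.imwrite("pics/t7.png",cv2.resize(im[155:260,215:355],None,fx=5.6,fy=5.6,interpolation=cv2.INTER_CUBIC))
print(toolmove([.499,-.168,.036],1.505))
```

```text
(array([-197.2,    1. ,   -0. ]), np.float64(1.505346522388691), np.float64(0.0003465223886911506), array([0.511 , 0.0289, 0.0379]), array([-0.44, -0.71, -0.24]), 11.35)
```

View pics/t7.png

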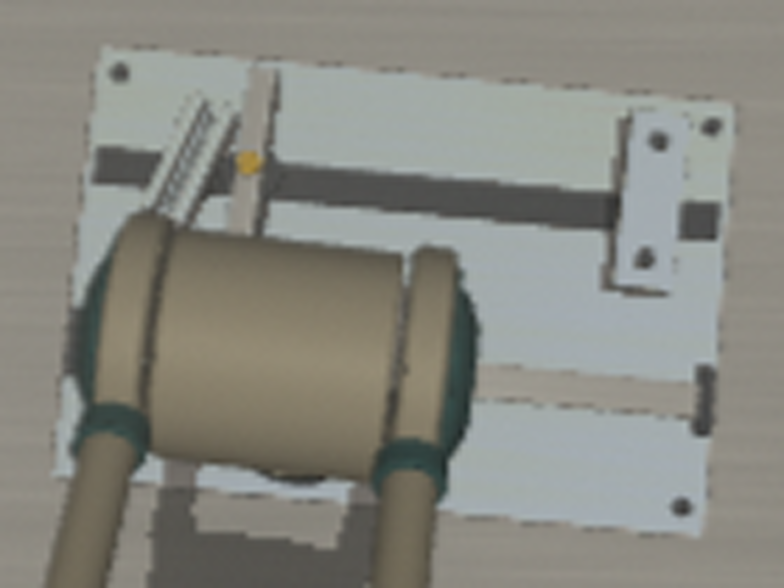

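{"op": "drive_tool", "data": {"steps": [[1,0,0,0,-1],[2,0,0,0,-1],[3,0,0,0,-1],[4,0,0,0,-1],[5,0,0,0,-1]]}}

```text
clock: 11.85
position: [0.5113, 0.0336, 0.038]
ee_rot: [-0.005, 0.73, 0.684, 0.002]
contact_force: [0.1, -3.1, -0.4]
width: 0.0
```

{"op": "drive_tool", "data": {"steps": [[1,0,0,0,-1],[2,0,0,0,-1]]}}

```text
clock: 12.05
position: [0.5114, 0.0355, 0.0379]
ee_rot: [-0.005, 0.73, 0.684, 0.002]
contact_force: [-0.2, -3.4, -1.1]
width: -0.0
```

{"op": "drive_tool", "data": {"steps": [[1,0,0,0,-1],[1.5,0,0,0,-1]]}}

```text
clock: 12.25
position: [0.5115, 0.0371, 0.038]
ee_rot: [-0.005, 0.73, 0.684, 0.002]
contact_force: [-0.1, -2.9, -0.3]
width: 0.0002
```

Run:
```python
from h import *
im=manip.get_image("top");cv2.imwrite("pics/t8.png",cv2.resize(im[155:235,215:295],None,fx=7,fy=7,interpolation=cv2.INTER_CUBIC))
print(toolmove([.499,-.168,.036],1.505))
```

```text
(array([-2.055e+02,  9.000e-01,  1.000e-01]), np.float64(1.5056132671501659), np.float64(0.0006132671501659637), array([0.5115, 0.0372, 0.038 ]), array([-0.49, -2.44, -0.96]), 12.3)
```

View pics/t8.png

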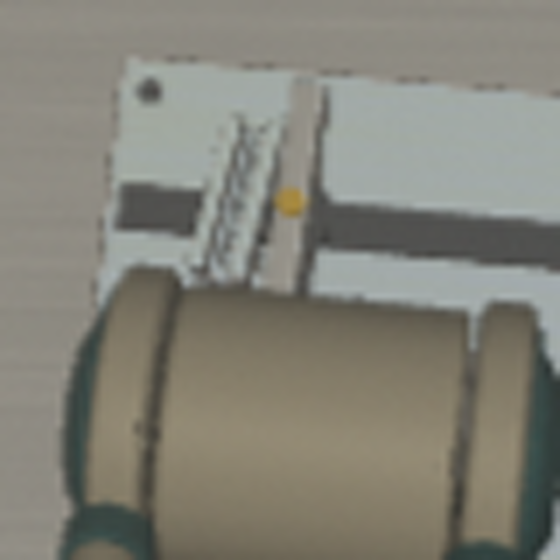

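Holder is turning, nearly flat; continue in 1 mm steps until the force rises.

{"op": "drive_tool", "data": {"steps": [[0.7,0,0,0,-1],[1.2,0,0,0,-1]]}}

```text
clock: 12.5
position: [0.5116, 0.0384, 0.038]
ee_rot: [-0.005, 0.73, 0.684, 0.002]
contact_force: [-0.3, -3.9, -0.2]
width: -0.0005
```

{"op": "drive_tool", "data": {"steps": [[0.7,0,0,0,-1],[1.2,0,0,0,-1]]}}

```text
clock: 12.7
position: [0.5118, 0.0397, 0.038]
ee_rot: [-0.005, 0.73, 0.684, 0.002]
contact_force: [0.4, -3.1, -0.4]
width: 0.0002
```

{"op": "drive_tool", "data": {"steps": [[0.6,0,0,0,-1],[1,0,0,0,-1]]}}

```text
clock: 12.9
position: [0.5118, 0.0407, 0.038]
ee_rot: [-0.005, 0.73, 0.684, 0.002]
contact_force: [-0.5, -4.0, -0.8]
width: -0.0002
```

{"op": "drive_tool", "data": {"steps": [[0.6,0,0,0,-1],[1,0,0,0,-1]]}}

```text
clock: 13.1
position: [0.5118, 0.0409, 0.038]
ee_rot: [-0.004, 0.729, 0.684, 0.001]
contact_force: [0.1, -6.5, -0.4]
width: -0.0006
```

Run:
```python
from h import *
im=manip.get_image("top");cv2.imwrite("pics/t9.png",cv2.resize(im[155:235,215:295],None,fx=7,fy=7,interpolation=cv2.INTER_CUBIC))
print(toolmove([.499,-.168,.036],1.505))
```

```text
(array([-209.3,    0.6,    0.4]), np.float64(1.506636929032035), np.float64(0.0016369290320350505), array([0.5118, 0.0409, 0.038 ]), array([ 0.26, -6.24, -0.62]), 13.15)
```

View pics/t9.png

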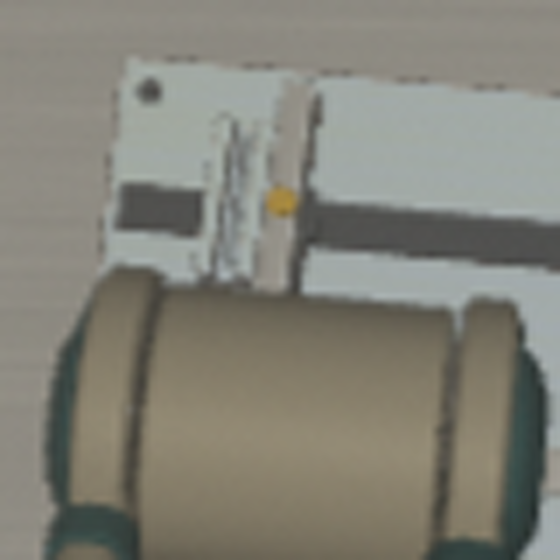

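{"op": "drive_tool", "data": {"steps": [[0.7,0,0,0,-1],[1.2,0,0,0,-1],[1.2,0,0,0,-1]]}}

```text
clock: 13.45
position: [0.5118, 0.0409, 0.038]
ee_rot: [-0.003, 0.729, 0.684, 0.001]
contact_force: [-0.4, -7.1, -0.9]
width: 0.0001
```

{"op": "drive_tool", "data": {"steps": [[-3,0,0,0,-1],[-12,0,0,0,-1],[-25,0,-10,0,-1],[-30,0,-50,0,-1],[-30,0,-90,0,-1]]}}

```text
clock: 13.95
position: [0.5095, 0.0094, 0.1287]
ee_rot: [-0.004, 0.73, 0.684, -0.0]
contact_force: [0.5, -0.1, -0.6]
width: 0.0002
```

{"op": "drive_tool", "data": {"steps": [[-30,-30,-30,0,-1],[-60,-70,-60,0,-1],[-60,-110,-60,0,-1],[-60,-110,-60,0,-1],[-60,-110,-60,0,-1]]}}

```text
clock: 14.45
position: [0.3958, -0.0442, 0.1903]
ee_rot: [-0.003, 0.73, 0.683, 0.001]
contact_force: [0.1, 0.1, -0.6]
width: 0.0001
```

Run:
```python
from h import *
a=manip.get_image("top");b=manip.get_image("wrist");c=manip.get_image("side")
cv2.imwrite("pics/t10.png",cv2.resize(a[155:260,215:355],None,fx=5.6,fy=5.6,interpolation=cv2.INTER_CUBIC))
cv2.imwrite("pics/w10.png",b)
cv2.imwrite("pics/s10.png",cv2.resize(c[165:285,215:355],None,fx=5,fy=5,interpolation=cv2.INTER_CUBIC))
```

```text
(no output)
```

View pics/t10.png

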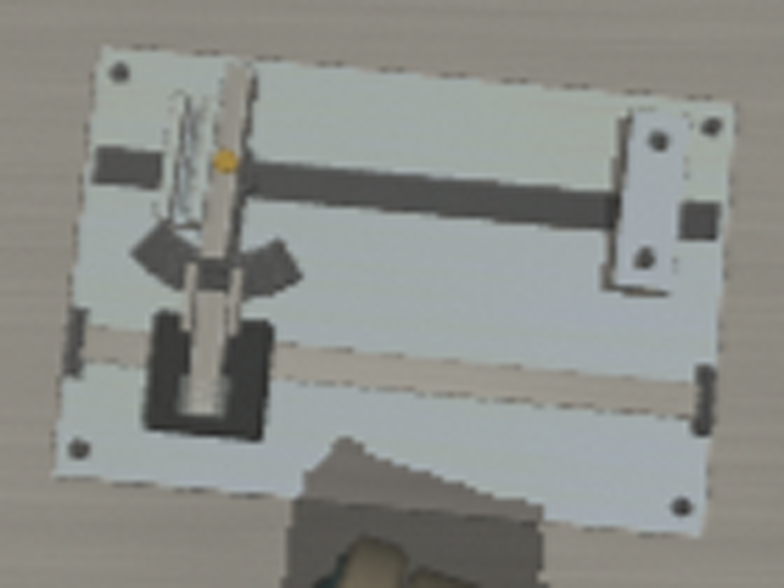

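View pics/w10.png

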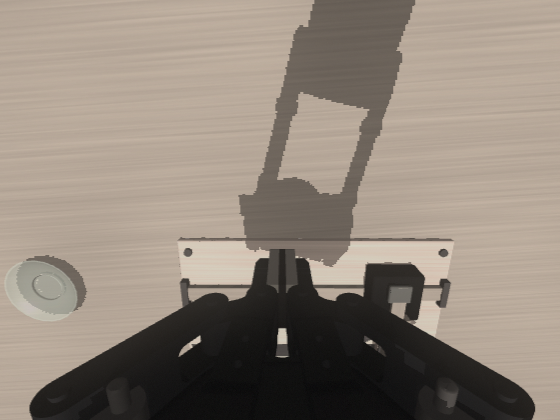

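View pics/s10.png

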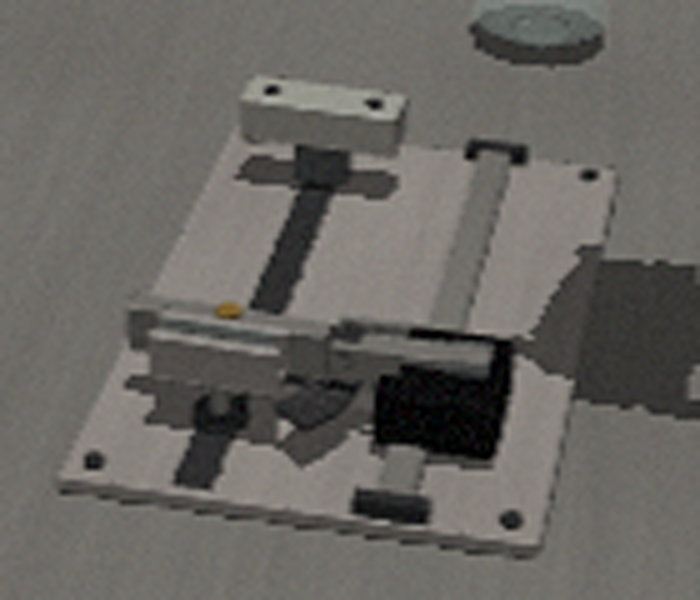

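{"op": "drive_tool", "data": {"steps": [[0,30,-30,0,-1],[8,70,-60,0,-1],[16,110,-70,0,-1],[25,150,-70,0,-1],[30,180,-70,0,-1]]}}

```text
clock: 15.1
position: [0.5831, -0.0251, 0.2579]
ee_rot: [-0.004, 0.729, 0.685, 0.001]
contact_force: [-0.3, -0.4, -0.2]
width: -0.0
```

{"op": "drive_tool", "data": {"steps": [[0,0,0,0,-1],[0,0,0,0,-1],[0,0,0,0,-1]]}}

```text
clock: 15.4
position: [0.5824, -0.0249, 0.257]
ee_rot: [-0.005, 0.729, 0.685, 0.0]
contact_force: [-0.3, 0.4, 0.6]
width: -0.0002
```

Run:
```python
from h import *
b=manip.get_image("wrist")
cv2.imwrite("pics/w11.png",b)
cv2.imwrite("pics/w11c.png",cv2.resize(b[80:270,120:430],None,fx=2.5,fy=2.5,interpolation=cv2.INTER_CUBIC))
print(manip.get_state()["position"])
```

```text
[ 0.58213102 -0.02498373  0.25746895]
```

View pics/w11c.png

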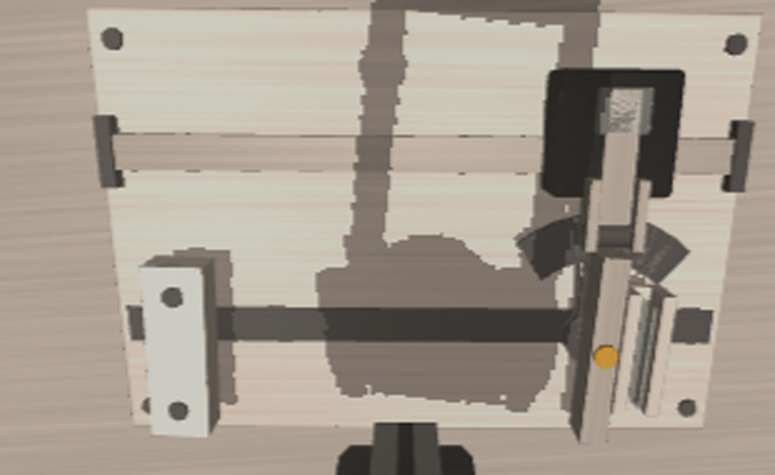

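Run:
```python
from h import *
b=cv2.imread("pics/w11.png")
x=cv2.resize(b[178:260,345:400],None,fx=7,fy=7,interpolation=cv2.INTER_CUBIC)
y=cv2.resize(b[178:260,170:225],None,fx=7,fy=7,interpolation=cv2.INTER_CUBIC)
cv2.imwrite("pics/w11d.png",np.hstack([y,x]))
```

```text
(no output)
```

View pics/w11d.png

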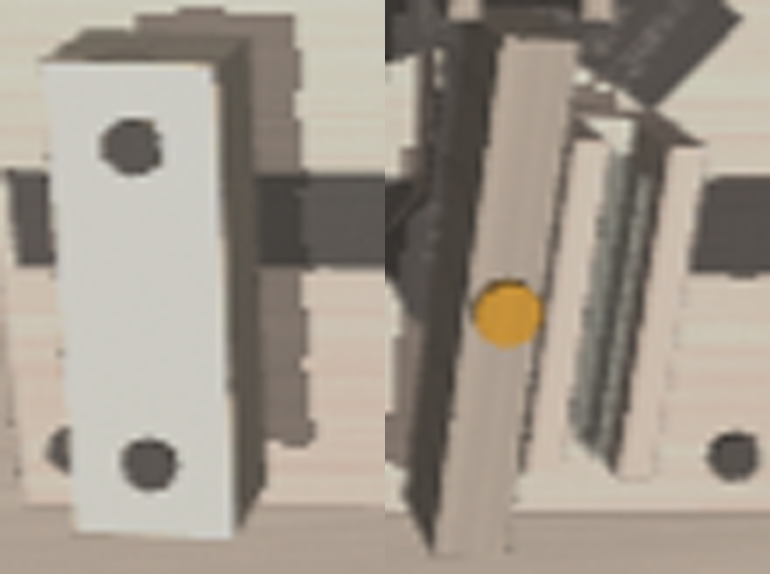

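Run:
```python
from h import *
gl=lambda u,v,z:ray("wrist",(u/7+170-.43,v/7+178-.43),z)
gr=lambda u,v,z:ray("wrist",((u-385)/7+345-.43,v/7+178-.43),z)
def L(n,g,a,b,z):
    A=g(*a,z);B=g(*b,z);d=(B-A)[:2];L=np.linalg.norm(d);print(n,A.round(4),B.round(4),"yaw",round(float(np.arctan2(d[1],d[0])),3),"len",L.round(4));return A,d/L
L("refL",gl,(42,62),(76,530),.062);L("refR",gl,(214,66),(235,538),.062)
A,d=L("bladeR",gr,(579,40),(515,552),.059);L("bladeL",gr,(502,38),(436,555),.059)
B,_=L("holdL",gr,(582,135),(532,470),.062);L("holdR",gr,(703,147),(650,478),.062)
n=np.array([-d[1],d[0]]);print("gap",(B-A)[:2]@n, (gr(532,470,.062)-A)[:2]@n)
```

```text
refL [ 0.5779 -0.1519  0.062 ] [ 0.666  -0.1609  0.062 ] yaw -0.101 len 0.0886
refR [ 0.5804 -0.1227  0.062 ] [ 0.6696 -0.1319  0.062 ] yaw -0.103 len 0.0896
bladeR [0.5897 0.085  0.059 ] [0.6875 0.0761 0.059 ] yaw -0.09 len 0.0983
bladeL [0.5885 0.0716 0.059 ] [0.6872 0.0613 0.059 ] yaw -0.104 len 0.0993
holdL [0.6059 0.0851 0.062 ] [0.6694 0.078  0.062 ] yaw -0.111 len 0.0638
holdR [0.6095 0.1063 0.062 ] [0.6724 0.0998 0.062 ] yaw -0.103 len 0.0633
gap 0.0015951744972781637 0.00024169164939169633
```

```bash
python3 -c "
from rig import manip
print(manip.get_state()['contact_force'],manip.sign_off())"
```

```text
the job is handed in; nothing more can be done
[-0.45074875 -0.66797451  0.41920886] None
```

I handed the job in at about 15.5 s, with the bevel locked and standing against the holder. The sign-off itself reports no verdict.

- **What I did:** I pushed the carriage until the blade lay flat on the reference block, where it stopped at about 8 N. I then pressed the lock lever down until it stopped moving, with the fingertips at 53 mm and about 15 N. Last, I slid the locked bevel to the other end until it had turned the holder flat, stopping at about 7 N, and backed the robot clear.
- **Angles:** In the last wrist picture the reference block read -0.10 rad, the blade -0.09 to -0.10 and the holder -0.10 to -0.11. All three are parallel to within about 0.02 rad.
- **Gap and lever:** The measured gap between blade and holder was about 0.2 to 1.6 mm, against the 2.5 mm limit. The lever still looked flat along the carriage in the pictures; I had no direct reading of its angle.
- **Contact:** The robot only touched the carriage and the lever, and the arm was clear and above everything at the end. I kept well away from the glassware but did not measure its positions again.
- **A check that disagreed:** A rough reading of the coarse top picture put the blade and reference block about 0.05 rad apart. I took the closer wrist view as the better one, and it did not show that difference.

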